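# Lock the feed roller's shaft with its linchpin

## Robot

A 7-joint arm with a two-finger parallel gripper is mounted at the origin on the work surface. World frame = base frame: x ahead of the robot, y to its left, z up, the work surface at z = 0. Lengths are in mm, angles in rad, forces in N, time in s.
With the tool pointing down it reaches from about 400 to 875 mm from the base axis. Payload 19.3 kg.
Tool frame: the origin (TCP) lies at the very end of the fingers, on their centre line; the grasp point (between the pads) lies 19 mm behind it (grip_point_offset is the z of the grasp point in the tool frame, in mm); z points along the fingers, y is the line along which they close (so a half turn about z gives the same grasp; the last joint's range is limited). The gripper opens to 85 mm and grips with 20 to 120 N. Pads are 22 mm wide; open, the fingers measure 114 mm over their backs; the gripper's body (76 mm by 85 mm) begins 54 mm behind the grasp point. The pads swing forward as they close: fully open they stand 13 mm farther back than shut.
Start: joints at [-0.07, 0.521, -0.036, 1.599, 0.021, 1.021, -0.113], TCP at [624.992, -0.025, 231.291] pointing down, gripper open.
Joint ranges: [-2.91, 2.91], [-0.3, 2.13], [-1.5, 1.42], [0.17, 2.43], [-1.26, 4.41], [0.16, 1.93], [-2.52, 2.52]. Speed limits (rad/s): [1.89, 1.89, 2.39, 2.39, 3.01, 3.01, 3.01].

## Interface

Orientations are given as a 3x3 rotation matrix whose columns are the frame's x, y, z axes.
In Python, from workcell import movep, movel, goto_joints, open_gripper, clamp, wait, inverse_kinematics, read_state, camera, PlanningError, finish_job, grip_point_offset gives the robot as it stands. Calls block until the motion is done:
- movep(position, orientation): joint-space move of the TCP to a pose.
- movel(position, frame=None, max_speed=150, guard=None): straight line of the TCP; frame=None keeps the orientation; max_speed is the mean speed in mm/s. With guard (N) it stops when the force on the tool has changed by that much, and returns True; else False.
- goto_joints(angles): joint-space move.
- open_gripper() and clamp(): open the fingers fully, or close them until they stop; the grip force is fixed at half the most.
- wait(seconds).
- inverse_kinematics(position, orientation): joint angles nearest the present ones, or None.
- read_state(): the state.
- camera(name): name is "scene" or "side" or "wrist"; returns a dict with "image" (400x640x3 uint8, blue, green, red), "range_z" (400x640 float32, mm along the optical axis (not along the pixel's ray), 0 where there is no reading), "fx", "fy", "cx", "cy" (pixels), "dist_coeffs" ([k1, k2, p1, p2, k3] as OpenCV has them; the pictures are not rectified), "cam_to_world" (4x4, takes a point from camera to world coordinates). Camera axes: x right, y up, looking along -z (the intrinsics and any distortion apply to the point x, -y, -z); pixel columns grow to the right and rows downward; lengths in mm; the calibration is good to about 2 mm. A picture is of the moment at which its call begins.
A pose or a line that the arm cannot do raises PlanningError and nothing moves.
- finish_job(): hands the job in; it is judged then, once.
The state is a dict: "time": time; "qpos": joint angles; "qvel": joint speeds; "joint_efforts": joint torques, N m; "eef_pos": TCP position; "tool_rot": TCP orientation; "ft_force": force on the tool from outside, world axes, zero at the start; "torque": the same for the moment, N m; "finger_gap": finger opening in mm; "gripper_force": force on a finger pad.
Only numpy, scipy, OpenCV 4.12 (cv2) and the standard library are available. Lean on these libraries where they do the work, as an engineer would, in place of code of your own. Each camera call takes 0.05 s, during which the arm holds its last target. There are 200 camera calls.

## Task

The feed roller of the bench-top fish skinner has just been refitted: push the brass-headed linchpin fully home through the hole in the shaft end. Then swing the pin's wire ring up and over the shaft end and press its blue tab until the ring is fully closed around the shaft, and let go. Leave the tray, the plate and the bottle alone.

Things in the scene. Friction and masses are not known exactly. Their poses are not given: they have to be found in the camera images.
- stand: Fixed bench-top fish skinner: two aluminium cheeks, a white ribbed roller between them, a white motor box at the far end. Its level steel shaft (30 mm dia, axis 110 mm above the bench) lies along the unit's y axis and sticks out of the near cheek towards -y ('outboard'). Origin on the bench straight below the linchpin; z up. Only bench lies under the pin; the 12 mm base plate begins at y +40 mm.
- shaft_end (a point): Centre of the shaft's free end face, 14 mm outboard of the linchpin's axis, 110 mm above the bench. From the pin's axis inboard (+y of the stand): bearing collar (48 mm dia) from 39 mm, cheek (100 mm wide, top 130 mm above the bench) 45 to 57, roller (73 mm dia, top 147 mm above the bench) 57 to 200, motor box (110 mm wide, top 151 mm with buttons) to 282.
- pin (a joint): Height of the linchpin above home, in m: 0 = fully home (head resting on the shaft), stop at 0.045; starts 0.025 to 0.042 with its steel rod (10 mm dia) already in the shaft's upright hole. It slides straight up and down. About 6 N of friction: it stays where it is left; 8 to 12 N on the head pushes it down.
- pin_head (a point): Centre of the flat top of the linchpin's brass head (30 mm dia, 16 mm high). 141 mm above the bench when home.
- ring_hinge (a point): Centre of the ring's hinge, inside the head, 8 mm below its top (133 mm above the bench when home); moves with the pin. The hinge axis lies along the stand's x, across the shaft.
- bail (a joint): Angle of the wire ring on its hinge, rad: 0 = closed, hanging straight down with the shaft through it (stop); 1.57 = level, pointing outboard; 3.14 = straight up; more = leaning back to the roller (stop 4.15). Starts at 3.5 to 3.9. Stiff hinge (0.06 N m, about 1 N at the tab): it stays where left, never falls or snaps; push it all the way. With the pin well up the shaft blocks it.
- ring_tab (a point): Centre of the blue tab at the ring's far end. Ring: loop of 6 mm wire, 52 mm wide outside, end bar 56 mm from the hinge axis. The tab (44 mm wide along the hinge axis, 30 long, 5 thick) goes on from the end bar, bent 0.44 rad off the loop's plane towards larger ring angles (outboard when closed, up when level, to the roller when upright). Push on that face to close the ring.
- tray: Loose metal tray, 160 x 200 mm, 35 mm high; origin under its centre. Leave alone.
- plate: Loose deep-blue round plate, 230 mm dia, 25 mm high; origin under its centre. Leave alone.
- bottle: Loose white bottle with green cap, 70 mm dia, 190 mm high; origin under its centre. Leave alone.

How it is judged (in metres and radians):
On the way, in this order (a step that is already met when the one before it is completed fails the run):
1. the linchpin is pushed home with the ring still open (value of joint pin below 0.004 m and value of joint bail above 1 rad), for 0.1 s.
2. the ring is swung over the shaft end and closed (value of joint bail below 0.25 rad and value of joint pin below 0.004 m), for 0.1 s.
At the end, for the whole second after the job is handed in: The linchpin is within 4 mm of fully home, the ring is at rest within 0.25 rad (14 degrees) of fully closed around the shaft, and the tray, plate and bottle stand within 25 mm of where they were (all of step 2 and velocity of joint bail between -0.1 and 0.1 rad/s and distance of each of tray, plate, bottle from where it was at the start of the episode below 0.025 m); the robot touches nothing.
It fails at once if the metal tray is shifted by more than 25 mm or tipped (distance of tray from where it was at the start of the episode above 0.025 m or angle between tray's own z axis and vertical above 0.3 rad).
It fails at once if the blue plate is shifted by more than 25 mm or tipped (distance of plate from where it was at the start of the episode above 0.025 m or angle between plate's own z axis and vertical above 0.3 rad).
It fails at once if the white bottle is shifted by more than 25 mm or tipped (distance of bottle from where it was at the start of the episode above 0.025 m or angle between bottle's own z axis and vertical above 0.3 rad).
It also fails if it takes over 51 s, if anything falls off the work surface, if the arm or the gripper's body presses on something with over 40 N, if the wrist force passes 120 N, or if a joint passes its speed limit or range.

## Working session

There is one attempt and no reset: what is moved stays moved. The work goes in short steps, each a Python script; the robot and the scene stay as the last script left them, time stands still between calls to the robot, and variables do not carry over. Pictures are saved under pics/ and viewed, at most 10 in all, crops included, and the job is handed in when it is done.

```bash
mkdir -p pics; cat > h.py <<'E'
import numpy as np, cv2
from workcell import *
def pts(c):
    h,w=c["range_z"].shape
    K=np.array([[c["fx"],0,c["cx"]],[0,c["fy"],c["cy"]],[0,0,1.]])
    u,v=np.meshgrid(np.arange(w),np.arange(h))
    n=cv2.undistortPoints(np.stack([u,v],-1).reshape(-1,1,2).astype(np.float64),K,np.array(c["dist_coeffs"],float)).reshape(h,w,2)
    z=c["range_z"].astype(float)
    P=np.stack([n[...,0]*z,-n[...,1]*z,-z],-1)
    T=np.array(c["cam_to_world"])
    W=P@T[:3,:3].T+T[:3,3]; W[z<=0]=np.nan
    return W
E
python3 - <<'E'
from h import *
for n in("scene","side"):
    c=camera(n); cv2.imwrite(f"pics/{n}0.png",c["image"]); np.savez(f"{n}0.npz",im=c["image"],W=pts(c)); print(n,np.round(c["cam_to_world"],2),c["fx"])
s=read_state();print(s["time"],s["ft_force"],np.round(s["tool_rot"],2))
E
```

```text
scene [[-3.40000e-01 -6.00000e-01  7.20000e-01  1.38413e+03]
 [ 9.40000e-01 -2.30000e-01  2.60000e-01  3.11640e+02]
 [ 1.00000e-02  7.60000e-01  6.40000e-01  8.92840e+02]
 [ 0.00000e+00  0.00000e+00  0.00000e+00  1.00000e+00]] 480.70747203459183
side [[-9.5000e-01  2.4000e-01 -1.9000e-01  2.1760e+02]
 [-3.1000e-01 -7.4000e-01  5.9000e-01  8.8893e+02]
 [ 1.0000e-02  6.2000e-01  7.8000e-01  1.2516e+03]
 [ 0.0000e+00  0.0000e+00  0.0000e+00  1.0000e+00]] 480.87398553372867
0.1 [ 0.70014872 -0.01729934 -0.82121804] [[ 0.  1. -0.]
 [ 1. -0. -0.]
 [-0. -0. -1.]]
```

View pics/scene0.png

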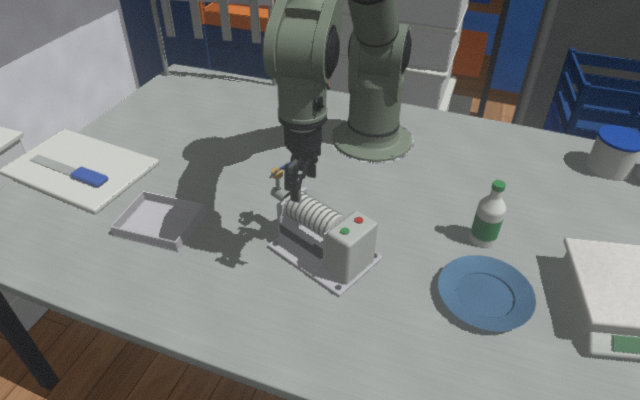

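View pics/side0.png

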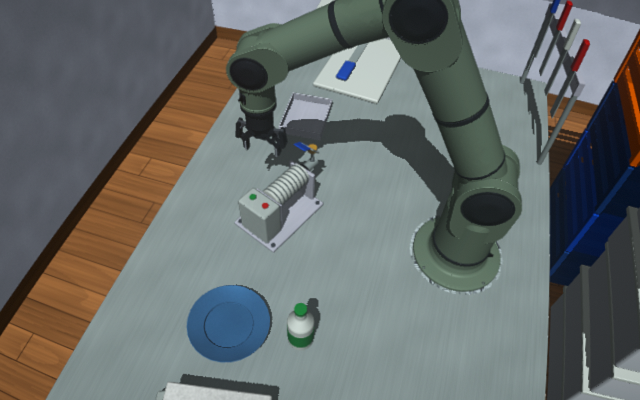

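Scene: the skinner sits at about (325,235), with the pin at about (278,173), partly behind the gripper. Side: brass head at about (313,148), blue tab at about (303,147), red and green buttons at (265,205) and (253,197). Next I'll extract points.

```bash
python3 - <<'E'
from h import *
for n,(x0,y0,x1,y1) in(("scene",(255,150,395,300)),("side",(225,125,335,260))):
    d=np.load(f"{n}0.npz"); im,W=d["im"],d["W"]
    hsv=cv2.cvtColor(im,cv2.COLOR_BGR2HSV); roi=np.zeros(im.shape[:2],bool); roi[y0:y1,x0:x1]=1
    H,S,V=[hsv[...,i].astype(int) for i in range(3)]
    for nm,m in(("brass",(H>8)&(H<28)&(S>110)&(V>60)),("blue",(H>100)&(H<125)&(S>140)&(V>60)),("red",((H<6)|(H>174))&(S>120)),("green",(H>45)&(H<85)&(S>100))):
        m=m&roi; p=W[m]; p=p[~np.isnan(p[:,0])]
        vv,uu=np.where(m)
        print(n,nm,len(p), (np.round(np.median(p,0)),np.round(p.min(0)),np.round(p.max(0)),uu.mean(),vv.mean()) if len(p) else"")
    # box + roller: neutral bright points by height
    p=W[roi]; p=p[~np.isnan(p[:,0])]
    for a,b in((135,156),(9,14)):
        q=p[(p[:,2]>a)&(p[:,2]<b)]
        q=q[(q[:,0]>350)&(q[:,0]<850)]
        if len(q)>20:print(n,a,len(q),cv2.minAreaRect(q[:,:2].astype(np.float32)))
    cr=im[y0:y1,x0:x1]; cv2.imwrite(f"pics/{n}crop.png",cv2.resize(cr,None,fx=4,fy=4,interpolation=cv2.INTER_CUBIC))
E
```

```text
scene brass 7 (array([ 509., -111.,  182.]), array([ 502., -131.,  180.]), array([ 518., -110.,  183.]), np.float64(277.0), np.float64(170.71428571428572))
scene blue 0 
scene red 30 (array([578., 116., 152.]), array([568., 109., 150.]), array([588., 124., 154.]), np.float64(358.4), np.float64(219.43333333333334))
scene green 23 (array([625.,  98., 152.]), array([617.,  91., 150.]), array([633., 105., 153.]), np.float64(344.5), np.float64(230.5))
scene 135 1898 ((564.5140380859375, 8.727737426757812), (287.25628662109375, 111.47119140625), 68.8948974609375)
scene 9 1429 ((571.482666015625, 32.567787170410156), (246.5443878173828, 173.3326416015625), 67.57315063476562)
side brass 39 (array([ 509., -122.,  177.]), array([ 495., -303.,   -2.]), array([ 570., -101.,  184.]), np.float64(312.7692307692308), np.float64(146.74358974358975))
side blue 74 (array([528., -67., 225.]), array([ 504., -295.,   -2.]), array([615., -50., 234.]), np.float64(301.3783783783784), np.float64(146.1216216216216))
side red 26 (array([579., 119., 148.]), array([571., 109., 143.]), array([588., 129., 154.]), np.float64(264.5), np.float64(205.0))
side green 28 (array([625.,  98., 148.]), array([616.,  90., 143.]), array([633., 112., 152.]), np.float64(252.39285714285714), np.float64(196.17857142857142))
side 135 1221 ((562.9754028320312, 14.543075561523438), (283.6483154296875, 110.91564178466797), 69.19902038574219)
side 9 608 ((556.7742309570312, -104.58395385742188), (565.3300170898438, 232.44610595703125), 85.86215209960938)
```

View pics/sidecrop.png

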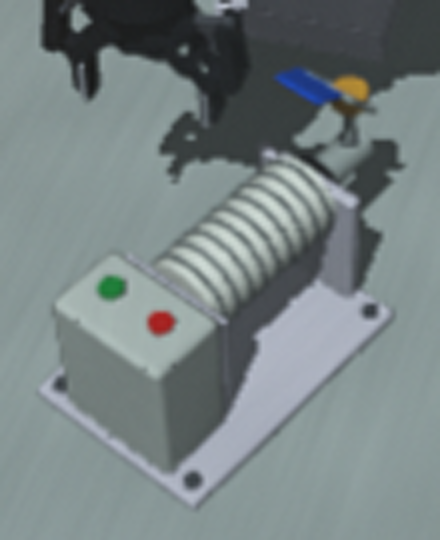

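The stand's y axis is at about 69° in the world frame. The head is near (510,-117,182), so the pin is up about 41 mm, and the ring leans back to the roller with the tab near (528,-67,225). I'll refine this with the wrist camera and check reach for the poses I plan to use.

```bash
cat >> h.py <<'E'
def masks(im):
    hsv=cv2.cvtColor(im,cv2.COLOR_BGR2HSV);H,S,V=[hsv[...,i].astype(int) for i in range(3)]
    return dict(brass=(H>8)&(H<28)&(S>110)&(V>60),blue=(H>100)&(H<125)&(S>140)&(V>60))
A=np.deg2rad(69.0); YS=np.array([np.cos(A),np.sin(A),0]); XS=np.array([np.sin(A),-np.cos(A),0]); ZS=np.array([0,0,1.])
O=np.array([511,-118,0.])
def w(y,z,x=0): return O+x*XS+y*YS+z*ZS
def R(t,s=1):  # tool z: down tilted t towards inboard; tool y along -/+stand x
    z=np.sin(t)*YS-np.cos(t)*ZS; y=s*XS; return np.stack([np.cross(y,z),y,z],1)
def loc(p): return np.stack([(p-O)@XS,(p-O)@YS,p[...,2]],-1)
E
python3 - <<'E'
from h import *
c=camera("wrist"); cv2.imwrite("pics/wrist0.png",c["image"]); Ww=pts(c)
for n,im,W in [("wrist",c["image"],Ww)]+[(n,*(np.load(n+"0.npz")[k] for k in("im","W"))) for n in("side","scene")]:
    for k,m in masks(im).items():
        p=W[m]; p=p[np.linalg.norm(p-[511,-110,190],axis=1)<100]
        if len(p): l=loc(p);print(n,k,len(l),np.round(np.percentile(l,[3,50,97],axis=0)).tolist())
    l=loc(W.reshape(-1,3)); q=l[(l[:,1]>60)&(l[:,1]<290)&(l[:,2]>140)&(l[:,2]<156)&(abs(l[:,0])<70)]
    r=q[q[:,1]<195]; b=q[(q[:,1]>210)]
    if len(b)>20: print(n,"roller x by y",[np.round(np.median(r[(r[:,1]>a)&(r[:,1]<a+45),0]),1) for a in(60,105,150)],"box x,y ext",np.percentile(b[:,:2],[1,99],axis=0).round(1).tolist())
    t=l[(l[:,2]>25)&(l[:,2]<40)&(l[:,1]<-60)&(l[:,1]>-400)&(abs(l[:,0])<350)]
    if len(t): print(n,"low objs outboard",np.percentile(t,[2,98],axis=0).round().tolist())
for s in(1,-1):
  for nm,y,z,t in(("press",0,230,0),("home",0,141,0),("behind",88,165,0),("A",-29,165,0),("B",-62,90,0),("C0",-110,100,.8),("C1",-8,66,.8),("C1",-8,66,1.0)):
    j=inverse_kinematics(w(y,z),R(t,s)); print(s,nm,None if j is None else np.round(j,2))
E
```

```text
wrist roller x by y [np.float64(-0.3), np.float64(2.7), np.float64(3.6)] box x,y ext [[-47.1, 211.0], [57.3, 276.4]]
side brass 36 [[-13.0, -14.0, 171.0], [-3.0, -3.0, 178.0], [10.0, 13.0, 182.0]]
side blue 72 [[-23.0, 38.0, 218.0], [-2.0, 54.0, 225.0], [19.0, 65.0, 230.0]]
side roller x by y [np.float64(-2.7), np.float64(-1.0), np.float64(-0.5)] box x,y ext [[-51.9, 215.4], [52.0, 280.6]]
side low objs outboard [[109.0, -362.0, 25.0], [322.0, -127.0, 37.0]]
scene brass 7 [[-5.0, -14.0, 180.0], [-2.0, 7.0, 182.0], [3.0, 8.0, 183.0]]
scene roller x by y [np.float64(1.4), np.float64(6.5), np.float64(7.4)] box x,y ext [[-47.5, 212.4], [58.5, 279.4]]
scene low objs outboard [[113.0, -364.0, 25.0], [326.0, -129.0, 38.0]]
1 press [ 0.06  0.36  0.06  1.87 -0.03  0.91 -0.22]
1 home [ 0.08  0.49  0.05  1.95 -0.03  0.71 -0.22]
1 behind [-0.07  0.48  0.04  1.88 -0.03  0.78 -0.38]
1 A [ 0.13  0.45  0.06  1.94 -0.04  0.76 -0.16]
1 B [ 0.2   0.56  0.04  1.99 -0.04  0.59 -0.1 ]
1 C0 [ 1.02  0.81 -0.4   1.82 -0.58  0.93  0.78]
1 C1 [ 0.96  0.87 -0.54  1.92 -0.61  0.7   0.72]
1 C1 [ 1.06  1.   -0.59  1.87 -0.66  0.81  0.84]
-1 press [ 0.97  0.66 -1.27  1.83  0.69  1.19  2.25]
-1 home [ 0.6   0.56 -0.67  1.92  0.47  0.82  2.46]
-1 behind [ 0.45  0.56 -0.69  1.85  0.44  0.89  2.33]
-1 A [ 1.02  0.78 -1.27  1.9   0.84  1.14  2.19]
-1 B [ 0.69  0.63 -0.63  1.97  0.56  0.72  2.5 ]
-1 C0 [ 0.24  1.    0.8   1.86 -1.26  1.55 -1.78]
-1 C1 [ 0.31  0.87  0.38  1.96 -1.25  1.17 -1.89]
-1 C1 [ 0.53  0.94  0.17  1.9  -1.2   1.23 -1.86]
```

View pics/wrist0.png

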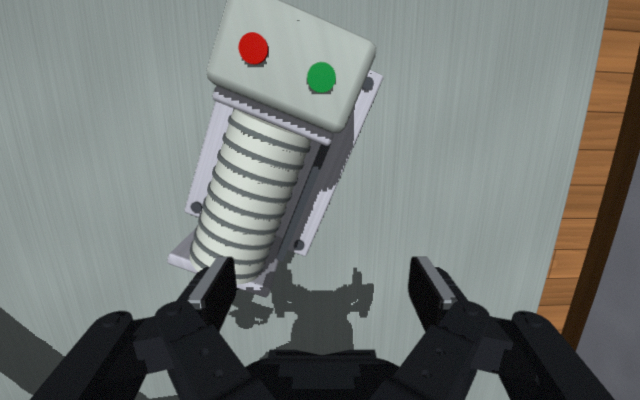

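Wrist view: the roller and motor box are visible at (190–380, 0–290), but the pin is out of view. Tilted and vertical poses are both reachable, and the tray is more than 100 mm off to the side. The next step is to press the pin.

```bash
sed -i 's/deg2rad(69.0)/deg2rad(68.3)/' h.py; python3 - <<'E'
from h import *
clamp()
movep([600,-20,300],R(0.2)); movep(w(-1,290),R(0.2)); movel(w(-1,200))
print(movel(w(-1,150),max_speed=50,guard=30),read_state()["eef_pos"],read_state()["ft_force"])
print(movel(w(-1,138.5),max_speed=25,guard=30))
s=read_state();print(s["time"],s["eef_pos"],s["ft_force"],s["finger_gap"])
movel(w(-1,260)); movep(w(88,260),R(0)) 
for n in("scene","side"):
    c=camera(n);W=pts(c);cv2.imwrite(f"pics/{n}1.png",cv2.resize(c["image"][110:230,240:400],None,fx=4,fy=4))
    for k,m in masks(c["image"]).items():
        p=W[m]; p=p[np.linalg.norm(p-[511,-110,160],axis=1)<100]
        if len(p): print(n,k,len(p),np.round(np.percentile(loc(p),[3,50,97],axis=0)).tolist())
print(read_state()["time"])
E
```

```text
False [ 510.24708152 -118.81395468  149.92049602] [-0.60927707 -0.6272055  -0.45504518]
True
4.2167 [ 510.57009401 -118.87888086  141.93582893] [-6.44362078  0.26397719 21.52089753] -0.13557977253177522
scene brass 1 [[-3.0, 10.0, 142.0], [-3.0, 10.0, 142.0], [-3.0, 10.0, 142.0]]
scene blue 21 [[-16.0, 46.0, 186.0], [-4.0, 57.0, 190.0], [11.0, 60.0, 193.0]]
side brass 24 [[-15.0, -8.0, 130.0], [-6.0, -4.0, 137.0], [8.0, 12.0, 139.0]]
side blue 59 [[-23.0, 40.0, 177.0], [-7.0, 54.0, 184.0], [14.0, 65.0, 189.0]]
5.8083
```

View pics/side1.png

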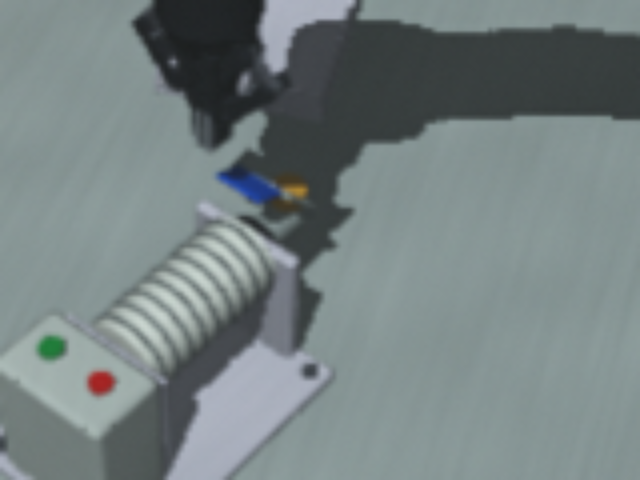

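The head is now at z≈141, so the pin is home. The ring is still leaning back, with the tab at (245,185) in the crop and its end at y≈65, z≈190. I'll go down behind the tab and push it outboard.

```bash
python3 - <<'E'
from h import *
movel(w(90,260,-3)); print(movel(w(90,163,-3),guard=10))
print(movel(w(-29,165,-3),max_speed=80,guard=15)); s=read_state();print(s["time"],loc(s["eef_pos"]),s["ft_force"])
movel(w(-24,167,-3))
for n in("scene","side"):
    c=camera(n);W=pts(c);cv2.imwrite(f"pics/{n}2.png",cv2.resize(c["image"][110:230,240:400],None,fx=4,fy=4))
    for k,m in masks(c["image"]).items():
        p=W[m]; p=p[np.linalg.norm(p-[500,-140,160],axis=1)<100]
        if len(p): print(n,k,len(p),np.round(np.percentile(loc(p),[3,50,97],axis=0)).tolist())
E
```

```text
False
True
7.5417 [ -2.23820341  53.42013532 164.4935336 ] [ 0.74547999 -0.31758977  0.52308651]
scene brass 29 [[-8.0, -9.0, 140.0], [1.0, -0.0, 142.0], [9.0, 10.0, 144.0]]
side brass 61 [[-16.0, -10.0, 128.0], [-4.0, 5.0, 136.0], [10.0, 16.0, 141.0]]
side blue 2 [[-22.0, -40.0, 176.0], [-20.0, -40.0, 177.0], [-18.0, -40.0, 179.0]]
```

View pics/side2.png

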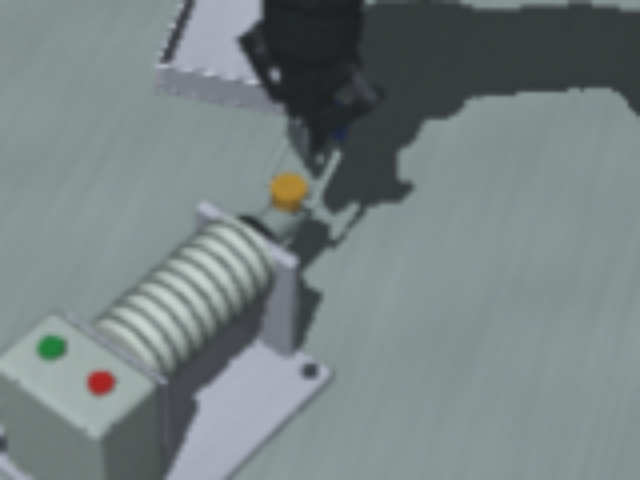

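The guard tripped on the first touch, but the follow-on move pushed the ring over. It now leans outboard with the tab at y≈-40, z≈178, and the head is still home. I'll push it a bit further, then press down from above.

```bash
python3 - <<'E'
from h import *
print(movel(w(-36,165,-3),max_speed=60,guard=20))
movel(w(-22,168,-3)); movel(w(-22,225,-3)); movel(w(-50,225,-3))
print(movel(w(-62,92,-3),max_speed=70,guard=25)); s=read_state();print(s["time"],loc(s["eef_pos"]),s["ft_force"])
movel(w(-75,140,-3)); movel(w(-140,170,-3))
for n in("scene","side"):
    c=camera(n);W=pts(c);cv2.imwrite(f"pics/{n}3.png",cv2.resize(c["image"][110:230,240:400],None,fx=4,fy=4))
    for k,m in masks(c["image"]).items():
        p=W[m]; p=p[np.linalg.norm(p-[490,-150,130],axis=1)<100]
        if len(p): print(n,k,len(p),np.round(np.percentile(loc(p),[3,50,97],axis=0)).tolist())
print(read_state()["time"])
E
```

```text
False
False
11.8417 [ -2.90342713 -62.02664814  92.20582233] [ 0.26516942 -0.15547807 -0.44613768]
scene brass 18 [[-7.0, -8.0, 144.0], [2.0, 2.0, 147.0], [10.0, 12.0, 149.0]]
side brass 61 [[-15.0, -10.0, 133.0], [-4.0, 5.0, 141.0], [9.0, 15.0, 146.0]]
side blue 36 [[-26.0, -62.0, 82.0], [-7.0, -51.0, 88.0], [12.0, -42.0, 94.0]]
13.05
```

View pics/side3.png

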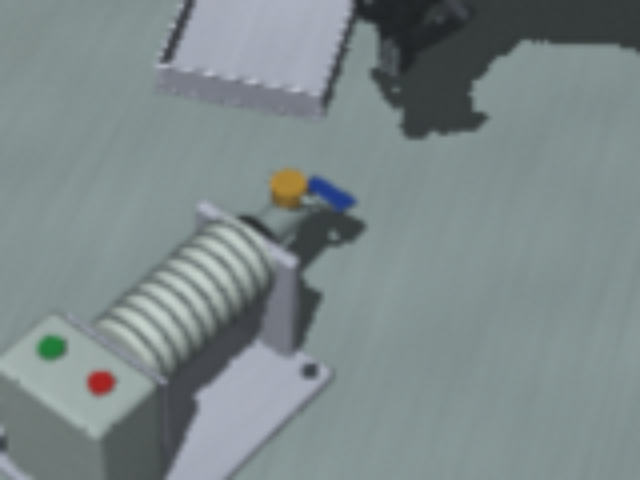

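The ring is now about 0.8 rad open, with the tab at (330,193) in the crop. But the head rose about 5 mm (z≈146), so I'll press the pin home again before closing.

```bash
python3 - <<'E'
from h import *
movel(w(-100,220)); movep(w(-1,200),R(0.2)); movel(w(-1,155))
print(movel(w(-1,138.5),max_speed=25,guard=30)); s=read_state();print(s["time"],loc(s["eef_pos"]),s["ft_force"])
movel(w(-1,200)); movep(w(-100,220),R(0.5)); movep(w(-130,130,-3),R(0.85)); movel(w(-95,98,-3))
print(movel(w(-40,72,-3),max_speed=50,guard=25)); s=read_state();print(s["time"],loc(s["eef_pos"]),s["ft_force"])
print(movel(w(-7,66,-3),max_speed=30,guard=12)); s=read_state();print(s["time"],loc(s["eef_pos"]),s["ft_force"])
for n in("scene","side"):
    c=camera(n);W=pts(c);cv2.imwrite(f"pics/{n}4.png",cv2.resize(c["image"][110:230,240:400],None,fx=4,fy=4))
    for k,m in masks(c["image"]).items():
        p=W[m]; p=p[np.linalg.norm(p-[500,-135,110],axis=1)<90]
        if len(p): print(n,k,len(p),np.round(np.percentile(loc(p),[3,50,97],axis=0)).tolist())
E
```

```text
True
15.1167 [  0.57789339  -0.95076672 141.93018862] [-7.80582571  0.0885457  22.21562786]
False
18.775 [ -2.89456768 -40.2717415   72.06764343] [-0.1886432   0.38677908  0.66558519]
True
19.7 [ -2.59074255 -11.07134058  66.7004195 ] [-6.1913663  -8.95227543 13.03653381]
scene brass 41 [[-8.0, -13.0, 138.0], [1.0, -1.0, 141.0], [9.0, 12.0, 144.0]]
side brass 68 [[-16.0, -14.0, 126.0], [-5.0, 5.0, 137.0], [12.0, 15.0, 143.0]]
side blue 4 [[-25.0, -3.0, 67.0], [-23.0, -0.0, 69.0], [-17.0, 1.0, 72.0]]
```

View pics/side4.png

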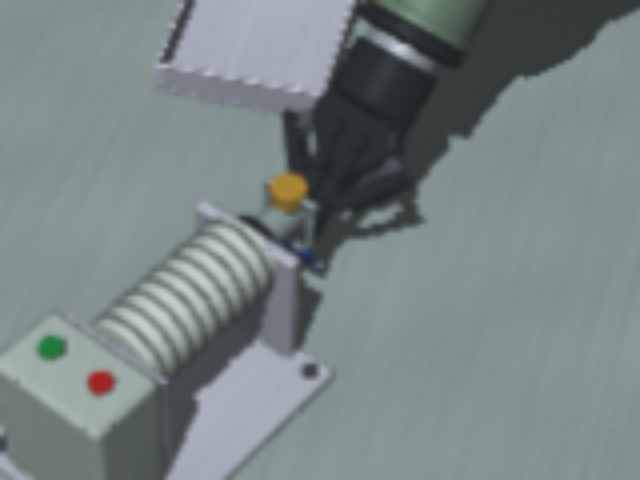

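The tab is at the stop at (310,260) in the crop, with y≈0 and z≈69, and the contact force has built up. I'll back off and check.

```bash
python3 - <<'E'
from h import *
movel(w(-90,80,-3)); movel(w(-160,150,-3))
for n in("scene","side"):
    c=camera(n);W=pts(c);cv2.imwrite(f"pics/{n}5.png",cv2.resize(c["image"][110:230,240:400],None,fx=4,fy=4))
    for k,m in masks(c["image"]).items():
        p=W[m]; p=p[np.linalg.norm(p-[500,-135,110],axis=1)<90]
        if len(p): print(n,k,len(p),np.round(np.percentile(loc(p),[3,50,97],axis=0)).tolist())
    W0=np.load(n+"0.npz")["W"]
    for nm,W in(("before",W0),("after",W)):
        l=loc(W.reshape(-1,3)); t=l[(l[:,2]>25)&(l[:,2]<40)&(l[:,1]<-100)&(l[:,1]>-400)&(l[:,0]>90)&(l[:,0]<350)]; print(n,nm,np.percentile(t,[2,98],axis=0).round().tolist())
print(read_state()["time"],read_state()["ft_force"])
E
```

```text
scene brass 7 [[-5.0, -11.0, 140.0], [0.0, -1.0, 142.0], [7.0, 10.0, 143.0]]
scene before [[115.0, -362.0, 25.0], [330.0, -126.0, 38.0]]
scene after [[115.0, -362.0, 25.0], [330.0, -127.0, 38.0]]
side brass 61 [[-15.0, -10.0, 124.0], [-4.0, 5.0, 136.0], [10.0, 15.0, 141.0]]
side blue 4 [[-25.0, -5.0, 61.0], [-23.0, -2.0, 67.0], [-15.0, 3.0, 75.0]]
side before [[111.0, -359.0, 25.0], [326.0, -124.0, 37.0]]
side after [[112.0, -357.0, 25.0], [328.0, -124.0, 36.0]]
21.3917 [ 0.24637325  0.54190858 -0.73072604]
```

View pics/side5.png

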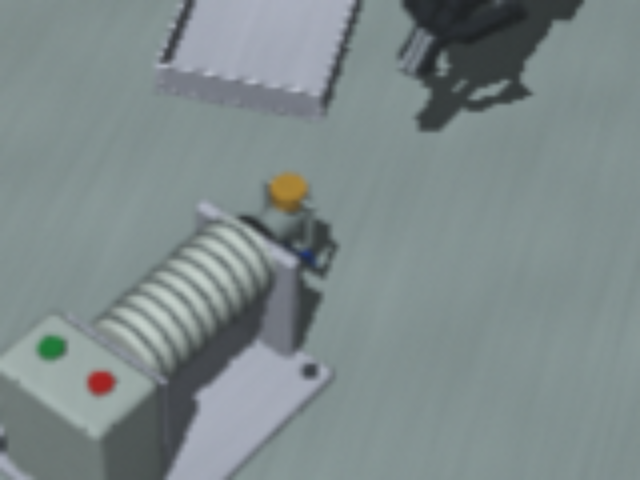

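The head reads the same as right after pressing (z≈141–142), the ring hangs down around the shaft, and the tray hasn't moved. I'll hand it in.

```bash
python3 -c "
from workcell import *
print(finish_job())"
```

```text
the job is handed in; nothing more can be done
None
```

I pushed the linchpin home and closed the ring around the shaft, then handed the job in after about 21 s of robot time; no verdict came back. The pin rose about 5 mm mid-swing, so I pressed it home again before closing the ring. The last pictures show the head at about 141 mm, the ring hanging closed, the gripper clear and the tray unmoved; I did not re-measure the plate and bottle, but the arm stayed well away from both.

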